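# Press the splined spool stem into the thread winder

### The arm

A 6-joint arm with a two-finger parallel gripper is mounted at the origin on the work surface. World frame = base frame: x ahead of the robot, y to its left, z up, the work surface at z = 0. Lengths are in mm, angles in rad, forces in N, time in s.
With the tool pointing down it reaches from about 350 to 775 mm from the base axis. Payload 7.3 kg.
Tool frame: the origin (TCP) lies midway between the tips of the shut fingers; the grasp point (between the pads) lies 19 mm behind it; z points along the fingers, y is the line along which they close (so a half turn about z gives the same grasp; the last joint's range is limited). The gripper opens to 92 mm and grips with 3 to 60 N. Pads are 19 mm wide; open, the fingers measure 130 mm over their backs; the gripper's body (75 mm by 190 mm) begins 47 mm behind the grasp point.
Start: joints at [0.971, 0.342, 1.524, -0, 1.275, -0.146], TCP at [230.141, 471.89, 226.741] pointing down, gripper open.
Joint ranges: [-2.53, 2.53], [-0.77, 2.02], [0.04, 2.7], [-1, 4.14], [0.28, 2.66], [-3.11, 3.11]. Speed limits (rad/s): [2.57, 2.57, 3.14, 3.14, 3.14, 3.14].

### API

Orientations are given as [roll, pitch, yaw] about the fixed x, y, z axes, in that order (R = Rz(yaw) Ry(pitch) Rx(roll)).
In Python, from plant import manip gives the robot as it stands. Calls block until the motion is done:
- manip.move_ptp(position, orientation): joint-space move of the TCP to a pose.
- manip.move_linear(position, speed=150, orientation=None, force_limit=None): straight line of the TCP; orientation=None keeps the orientation; speed is the mean speed in mm/s. With force_limit (N) it stops when the force on the tool has changed by that much, and returns True; else False.
- manip.goto_joints(angles): joint-space move.
- manip.gripper_to(opening, effort=None): finger opening in mm; effort is the grip in N (None keeps the last); returns when the fingers have stopped.
- manip.dwell(seconds).
- manip.ik(position, orientation): joint angles nearest the present ones, or None.
- manip.snapshot(name): name is "scene" or "top"; returns the picture (400x640x3 uint8, red, green, blue); there is no depth.
- manip.camera_params(name): a dict with "mtx" (3x3 intrinsics, pixels), "world_from_camera" (4x4, takes a point from camera to world coordinates). Camera axes: x right, y down, z forward; pixel columns grow to the right and rows downward; lengths in mm; the calibration is good to about 2 mm. A picture is of the moment at which its call begins. camera_params takes no time and is no camera call.
A pose or a line that the arm cannot do raises manip.IKError and nothing moves.
- manip.hand_in(): hands the job in; it is judged then, once.
Readings, each from a call of its own:
- manip.get_time(): time.
- manip.get_joint_pos(): joint angles.
- manip.get_joint_velocities(): joint speeds.
- manip.get_effort(): joint torques, N m.
- manip.get_ee_pos(): TCP position.
- manip.get_eef_rot(): TCP orientation.
- manip.get_contact_force(): force on the tool from outside, world axes, zero at the start.
- manip.get_ft_torque(): the same for the moment, N m.
- manip.get_width(): finger opening in mm.
- manip.get_gripper_force(): force on a finger pad.
Only numpy, scipy, OpenCV 4.12 (cv2) and the standard library are available. Lean on these libraries where they do the work, as an engineer would, in place of code of your own. Each camera call takes 0.05 s, during which the arm holds its last target. There are 200 camera calls.

### The job

Pull the teal knob on the front of the white thread winder all the way out, so that the steel dust shutter clicks open and uncovers the drive socket. Then take the spool stem with the blue square head out of its wooden stand, turn it until its cross-shaped foot meshes with the cross slot in the drive, and push it straight down, fully home against the spring. Finish while still holding it and pressing it fully down, for the winder only runs while the stem is held down; leave the thread cone, the pin tin and the tape measure where they are.

Things in the scene. Friction and masses are not known exactly. Their poses are not given: they have to be found in the camera images.
- winder: White thread winder, fixed to the table, 160 x 160 x 85 mm high. Origin at the centre of its underside, z up; its front (with the knob) faces its -x axis. The drive socket is in its top at x +25 mm, y 0, z +85 mm. Two 6 mm high aluminium shutter rails stand on the top at y +-33 mm.
- shutter (a joint): Slide of the dust shutter and its knob (m), level, along the winder's -x axis: 0 = home, socket covered; 0.060 = fully out, socket clear. Detented: a sprung ball holds it at each end, about 5 N to pull it past the ball in the first and in the last 17 mm, easy (1 N) between; pull right to the stop. The shutter is a 3 mm steel plate, its upper face 3.5 mm above the winder's top.
- shutter_knob (a point): Centre of the grip of the teal pull knob: cylinder 24 mm in diameter, 22 mm long, along the winder's x axis, with a 30 mm lip, 5 mm thick, at its outer end. When home it is 35 mm in front of the winder's front face, 70 mm above the table. Grip from above, fingers closing along the winder's y axis. Same axes as the winder; moves with the shutter.
- drive (a joint): Angle of the teal drive in the winder (rad), positive anticlockwise from above, 0 = slots along the winder's x and y axes. It resists turning with about 0.15 N m and stays where it is left.
- drive_top (a point): Centre of the drive's top face (85 mm above the table, flush with the winder's top), z up; its x and y axes lie along the two arms of the cross slot and turn with the drive. Each arm of the slot is 9.5 mm wide and 35.5 mm long overall; any quarter turn fits.
- plunger (a joint): Travel (m) of the black spring plate at the bottom of the slot: 0 = up, 15 mm below the drive's top face; about 0.009 when the stem's collar sits flat on the drive. It starts to yield at 3 N and takes about 7 N at 0.009; it lifts the stem again if the stem is let go.
- stem: Loose spool stem, 0.12 kg. Origin on its axis at the underside of its lower collar (seating face), z up. Below: cross foot, two blades 32 x 7 mm along the stem's x and y, reaching 24.5 mm down, the last 3.5 mm tapered. Above: white collar 44 mm wide, 5 thick; yellow spool; white collar to 37 mm; blue square head 22 x 22 mm from 40 to 72 mm up, sides parallel to the blades.
- stem_grip (a point): Point on the stem's axis in the blue square head, 58 mm above the stem's origin; same axes as the stem. Place to grip.
- stand: Wooden stand, fixed, 90 x 90 x 40 mm, origin at the centre of its underside. A round hole 37 mm wide, 30 mm deep, in the middle of its top holds the stem's foot; the stem's lower collar rests on its top.
- cone: Bystander: red thread cone, 64 mm wide, 105 mm high, standing loose; origin at the centre of its underside.
- pins: Bystander: low round pin tin, 60 mm wide, 26 mm high, loose; origin at the centre of its underside.
- tape: Bystander: yellow round tape measure, 56 mm wide, 18 mm high, loose; origin at the centre of its underside.
Mind the look-alikes: they are no part of the job. What is shaped like the stem but green or pink is not meant. There is more than one size of the stand; the one meant has the size given above.

How it is judged (in metres and radians):
On the way, in this order (a step that is already met when the one before it is completed fails the run):
1. the shutter knob is pulled fully out, socket uncovered (value of joint shutter above 0.054 m), for 0.2 s.
2. the stem is lifted clear of its stand (z of stem in the frame of stand above 0.07 m and contact force between stem and the fingers above 1 N), for 0.1 s.
3. the stem's foot has entered the cross slot of the drive (horizontal distance between stem and drive_top below 0.005 m and z of stem in the frame of drive_top below 0.014 m), for 0.1 s.
At the end, for the whole second after the job is handed in: Stem upright (0.08 rad) and meshed in the drive, collar within 2 mm of the drive's top, axes within 4 mm, spring plate down over 7.5 mm, shutter out over 54 mm, fingers still holding the stem (over 2 N), stem at rest (value of joint plunger above 0.0075 m and z of stem in the frame of drive_top below 0.002 m and horizontal distance between stem and drive_top below 0.004 m and angle between stem's own z axis and vertical below 0.08 rad and value of joint shutter above 0.054 m and contact force between stem and the fingers above 2 N and linear speed of stem below 0.02 m/s); the arm keeps its last pose, push and grip.
It fails at once if a bystander (cone, pin tin or tape measure) is moved more than 30 mm or the cone knocked over (distance of any of cone, pins, tape from where it was at the start of the episode above 0.03 m or angle between cone's own z axis and vertical above 0.5 rad).
It also fails if it takes over 54 s, if anything falls off the work surface, if the arm or the gripper's body presses on something with over 40 N, if the wrist force passes 120 N, or if a joint passes its speed limit or range.

## Working session

There is one attempt and no reset: what is moved stays moved. The work goes in short steps, each a Python script; the robot and the scene stay as the last script left them, time stands still between calls to the robot, and variables do not carry over. Pictures are saved under pics/ and viewed, at most 10 in all, crops included, and the job is handed in when it is done.

```bash
ls; mkdir -p pics
python3 - <<'E'
from plant import manip
import cv2
for n in("scene","top"):
    im=manip.snapshot(n); cv2.imwrite(f"pics/{n}0.png",im[:,:,::-1])
    p=manip.camera_params(n); print(n,p["mtx"].round(1).tolist(),p["world_from_camera"].round(3).tolist())
print(manip.get_eef_rot(),manip.get_time())
E
```

```text
pics
scene [[393.8, 0.0, 316.8], [0.0, 393.8, 201.5], [0.0, 0.0, 1.0]] [[0.139, 0.737, -0.661, 1343.106], [0.99, -0.1, 0.096, -83.971], [0.005, -0.668, -0.744, 972.213], [0.0, 0.0, 0.0, 1.0]]
top [[404.6, 0.0, 321.2], [0.0, 404.6, 195.6], [0.0, 0.0, 1.0]] [[-0.012, -0.996, 0.087, 496.031], [-1.0, 0.013, 0.005, -8.689], [-0.006, -0.087, -0.996, 1094.589], [0.0, 0.0, 0.0, 1.0]]
[-3.14018445e+00 -1.92915478e-04  2.68774547e+00] 0.1
```

View pics/scene0.png

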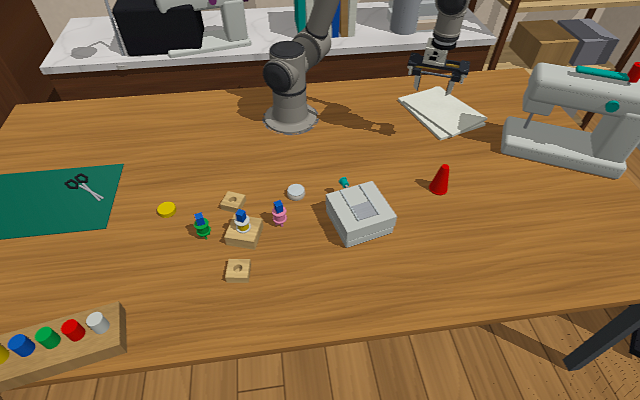

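View pics/top0.png

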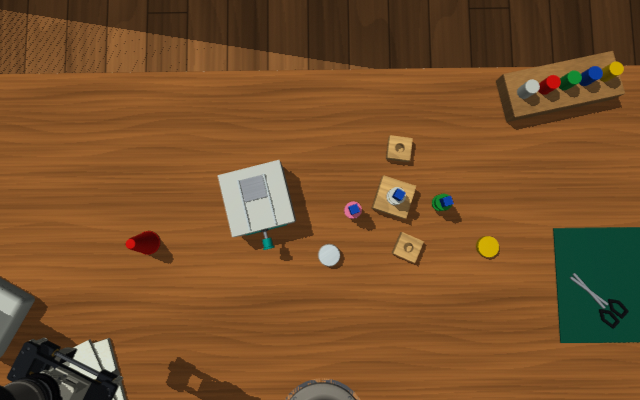

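Stem-like items in the top view are a pink one at (353,210), a white/yellow one with a blue head in the large stand at (398,196), and a green one at (443,203). The empty stands at (400,150) and (408,247) are smaller. The one in the large stand fits the description, and I'll confirm it in an enlarged crop.

Run:
```python
import cv2,numpy as np
t=cv2.imread("pics/top0.png");s=cv2.imread("pics/scene0.png")
a=cv2.resize(t[155:255,212:312],None,fx=4,fy=4,interpolation=cv2.INTER_CUBIC)
b=cv2.resize(t[155:255,340:440],None,fx=4,fy=4,interpolation=cv2.INTER_CUBIC)
c=cv2.resize(s[185:250,190:290],(400,200*1+0),interpolation=cv2.INTER_CUBIC)
d=cv2.resize(s[175:250,315:415],(400,200),interpolation=cv2.INTER_CUBIC)
cv2.imwrite("pics/crop0.png",np.vstack([np.hstack([a,b]),np.hstack([d,c])]))
```

```text
(no output)
```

View pics/crop0.png

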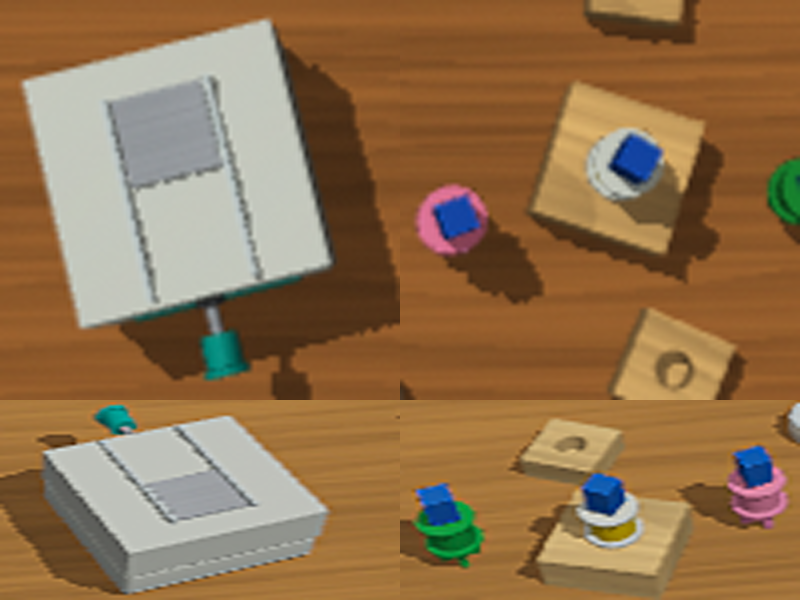

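The crop confirms it: the white/yellow stem with the blue head sits in the large stand at top-view (398,196), and the pink and green ones are decoys. Next I fit the poses using the known sizes.

```bash
cat > h.py <<'E'
import numpy as np,cv2
from scipy.optimize import least_squares
def proj(P,cam):
    T=np.linalg.inv(cam["world_from_camera"]);p=np.atleast_2d(P)@T[:3,:3].T+T[:3,3]
    q=p@cam["mtx"].T;return q[:,:2]/q[:,2:]
def back(uv,z,cam):
    W=cam["world_from_camera"];d=W[:3,:3]@np.linalg.solve(cam["mtx"],[uv[0],uv[1],1.]);o=W[:3,3]
    return o+d*(z-o[2])/d[2]
def fitquad(px,side,z,cam,yaw0):
    "px in order of corners (+,+),(+,-),(-,-),(-,+) at yaw0"
    h=side/2;c=np.array([[h,h],[h,-h],[-h,-h],[-h,h]])
    def P(p):
        R=np.array([[np.cos(p[2]),-np.sin(p[2])],[np.sin(p[2]),np.cos(p[2])]]);return np.c_[c@R.T+p[:2],np.full(4,z)]
    c0=back(np.mean(px,0),z,cam)
    s=least_squares(lambda p:(proj(P(p),cam)-px).ravel(),[c0[0],c0[1],yaw0]);return s.x,np.sqrt(np.mean(s.fun**2))
E
python3 - <<'E'
from plant import manip
from h import *
cam=manip.camera_params("top");sc=manip.camera_params("scene")
f=lambda pts,o:np.array([[o[0]+(x+.5)/4-.5,o[1]+(y+.5)/4-.5] for x,y in pts])
# winder front (-x) faces image down => +x up(world x), +y image left
w=f([(22,82),(270,19),(331,264),(82,328)],(212,155)); print("winder",fitquad(w,160,85,cam,0.24))
s=f([(175,82),(305,121),(268,254),(131,212)],(340,155)); print("stand",fitquad(s,90,40,cam,-.3))
knob=f([(222,352)],(212,155))[0]; print("knob",back(knob,80,cam))
im=cv2.imread("pics/top0.png");x0,y0=340,155
g=cv2.resize(im[155:255,340:440],None,fx=4,fy=4,interpolation=cv2.INTER_CUBIC)
hsv=cv2.cvtColor(g,cv2.COLOR_BGR2HSV);roi=hsv[110:210,190:290]
m=cv2.inRange(roi,(105,150,60),(130,255,255)); v=roi[...,2][m>0];t,_=cv2.threshold(v.reshape(-1,1),0,255,cv2.THRESH_OTSU);print("otsu",t,np.percentile(v,[5,50,95]))
m2=m&((roi[...,2]>t)*255).astype(np.uint8)
for mm in(m,m2):
    c=max(cv2.findContours(mm,0,1)[0],key=cv2.contourArea);r=cv2.minAreaRect(c);b=cv2.boxPoints(r)+[190,110];print(r,b.round(0).tolist())
    W=np.array([back(q,112,cam) for q in f(b,(340,155))]);print(W.mean(0),np.linalg.norm(np.diff(W,axis=0),axis=1),np.degrees(np.arctan2(*(W[1]-W[0])[1::-1])))
sv=manip.snapshot("scene")
for n,col in(("yel",(20,30)),("red",(0,4))):pass
for n,uv,z in(("cone",(157,241),0),("pins",(329,255),26),("tape",(488,247),18),("pink",(353,210),60),("smallstand",(408,247),30)):print(n,back(uv,z,cam).round(0))
E
```

```text
winder (array([5.81499917e+02, 1.61122926e+02, 2.40798090e-01]), np.float64(0.14104202375415784))
stand (array([ 5.84279744e+02, -1.94614061e+02, -3.16861344e-01]), np.float64(0.339547101990577))
knob [469.15775167 133.12893654  80.        ]
otsu 126.0 [ 77. 160. 168.]
((45.74615478515625, 49.56922912597656), (39.319007873535156, 40.931461334228516), 29.74488067626953) [[209.0, 168.0], [229.0, 132.0], [263.0, 152.0], [243.0, 187.0]]
[ 582.6857859  -191.78996636  112.        ] [25.18435691 23.80116497 25.15449289] -30.977682500052687
((48.74952697753906, 47.13724136352539), (36.14390563964844, 33.953369140625), 28.810794830322266) [[215.0, 163.0], [231.0, 134.0], [263.0, 151.0], [246.0, 181.0]]
[ 584.14590145 -193.65846945  112.        ] [20.89422093 21.87894064 20.87201739] -30.06622248643665
cone [475. 442.   0.]
pins [434. -21.  26.]
tape [ 449. -441.   18.]
pink [549. -84.  60.]
smallstand [ 452. -228.   30.]
```

Run:
```python
from plant import manip
from h import *
yw=.2408;c,s=np.cos(yw),np.sin(yw);w=np.array([581.5,161.1]);ex=np.array([c,s])
k=w-114*ex;pi=np.pi
for y in(yw,yw-pi):
    print(y,manip.ik([*k,51],[pi,0,y]))
o=[pi,0,yw-pi]
manip.move_ptp([*k,150],o)
manip.gripper_to(60,40)
print(manip.move_linear([*k,51],speed=120,force_limit=15),manip.get_ee_pos())
manip.gripper_to(10,40)
print("w",manip.get_width(),manip.get_gripper_force(),manip.get_contact_force())
e=k-67*ex
print(manip.move_linear([*e,51],speed=50,force_limit=25),manip.get_ee_pos(),(np.array(manip.get_ee_pos())[:2]-k)@ex,manip.get_contact_force(),manip.get_width(),manip.get_time())
manip.dwell(.3)
p=np.array(manip.get_ee_pos())
manip.gripper_to(70)
manip.move_linear([p[0],p[1],160],speed=150)
manip.move_ptp([584.2,-194,220],[pi,0,-.525-pi/2])
for n in("scene","top"): cv2.imwrite(f"pics/{n}1.png",manip.snapshot(n)[:,:,::-1])
print(manip.get_time(),manip.get_joint_pos())
t=cv2.imread("pics/top1.png");s=cv2.imread("pics/scene1.png")
a=cv2.resize(t[155:255,212:312],None,fx=5,fy=5,interpolation=cv2.INTER_CUBIC)
d=cv2.resize(s[170:250,315:400],(300,282),interpolation=cv2.INTER_CUBIC)
cv2.imwrite("pics/crop1.png",np.hstack([a,np.vstack([d,np.zeros((218,300,3),np.uint8)])]))
```

```text
0.2408 [ 1.20395266e-01  5.01537795e-01  1.83943255e+00 -4.44089210e-16
  8.00622313e-01  1.45039159e+00]
-2.900792653589793 [ 0.12039527  0.5015378   1.83943255  0.          0.80062231 -1.69120106]
False [471.2613108  133.96586883  51.54747218]
w 23.26676074142272 46.59235082566738 [ 0.59595299 -8.66367941  0.36401319]
True [413.16542583 118.16389744  51.15811988] -59.717086641066224 [ 1.58878656 -0.10238013 -1.90835878] 22.95618293652729 5.2667
8.8 [-4.43341836e-01  5.14990080e-01  1.26850258e+00  2.16386791e-04
  1.35882398e+00 -3.06101933e+00]
```

View pics/crop1.png

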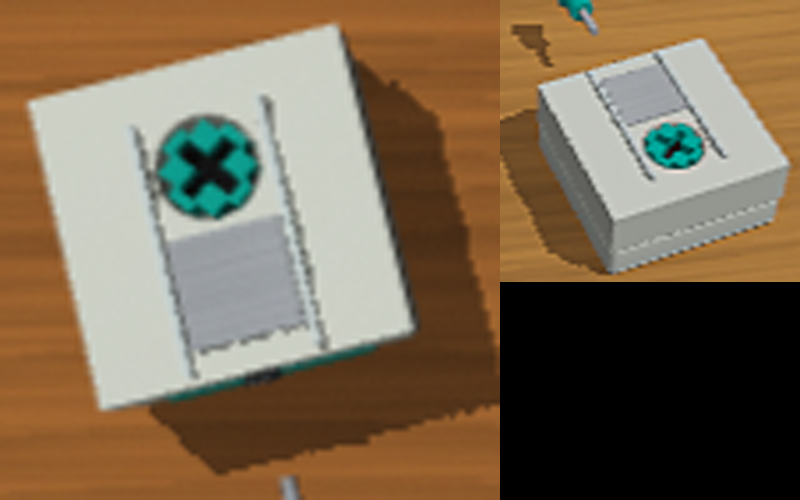

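The shutter is open. The teal drive is at about top-view px (253.5,188), with its cross slot running diagonally. I'll fit its pose and estimate camera bias from the knob.

```bash
cat >> h.py <<'E'
def fitdrive(im,cam,xy0,z=85,half=45):
    c0=proj([[*xy0,z]],cam)[0].round().astype(int);r=14
    f=im[...,:].astype(float);teal=np.clip((f[...,1]+f[...,0]-2*f[...,2])/150,0,1.2) # BGR
    v,u=np.mgrid[c0[1]-r:c0[1]+r+1,c0[0]-r:c0[0]+r+1];I=teal[v,u]
    k=(np.arange(5)-2)/5;
    uu=(u[...,None,None]+k[:,None]+0*k);vv=(v[...,None,None]+k+0*k[:,None])
    W=cam["world_from_camera"];K=np.linalg.inv(cam["mtx"])
    d=np.stack([uu,vv,np.ones_like(uu)],-1)@K.T@W[:3,:3].T;t=(z-W[2,3])/d[...,2]
    X=W[0,3]+d[...,0]*t;Y=W[1,3]+d[...,1]*t;sg=lambda a:1/(1+np.exp(-a/.4))
    def model(p):
        x,y,th,R,a,b=p;c,s=np.cos(th),np.sin(th);q=c*(X-x)+s*(Y-y);w=-s*(X-x)+c*(Y-y)
        box=lambda q,w:sg(17.75-abs(q))*sg(4.75-abs(w));cr=np.maximum(box(q,w),box(w,q))
        return a*(sg(R-np.hypot(q,w))*(1-b*cr)).mean((-1,-2))
    best=min((least_squares(lambda p:(model(p)-I).ravel(),[*xy0,th,24,1,.9]) for th in np.radians(range(-45,45,15))),key=lambda s:s.cost)
    return best.x,best.cost
E
python3 - <<'E'
from plant import manip
from h import *
for n in("top","scene"):
    cam=manip.camera_params(n);im=cv2.imread(f"pics/{n}1.png")
    x,c=fitdrive(im,cam,(605.8,167.1));print(n,x.round(3),np.degrees(x[2]),c)
    f=im.astype(float);t=(f[...,1]+f[...,0]-2*f[...,2]>60)
    p=proj([[413,118,70]],cam)[0].astype(int);v,u=np.nonzero(t[p[1]-12:p[1]+13,p[0]-12:p[0]+13]);uv=[u.mean()+p[0]-12,v.mean()+p[1]-12]
    print("knob px",uv,"exp px",proj([[413.2,118.2,70]],cam)[0],"world z74",back(uv,74,cam))
E
```

```text
top [605.663 167.338  -0.68   23.777   1.202   0.794] -38.94598971416147 11.115717290393656
knob px [np.float64(272.8020833333333), np.float64(266.75)] exp px [273.63956567 264.90428008] world z74 [408.9910723  119.80417476  74.        ]
scene [ 6.11244e+02  1.63883e+02 -6.58000e-01  2.43150e+01  1.21600e+00
  3.37000e-01] -37.67769895072765 8.387856150280394
knob px [np.float64(335.984126984127), np.float64(169.47619047619048)] exp px [336.92936924 170.2796185 ] world z74 [413.11562435 114.86824562  74.        ]
```

Run:
```python
from plant import manip
from h import *
pi=np.pi;o=[pi,0,-.525-pi/2]
manip.gripper_to(50,30)
print(manip.move_linear([584.1,-193.8,81],speed=120,force_limit=12),manip.get_ee_pos())
manip.gripper_to(10,30);manip.dwell(.2)
print("w",manip.get_width(),manip.get_gripper_force(),manip.get_contact_force())
manip.move_linear([584.1,-193.8,171],speed=120);manip.dwell(.1)
print("lift",manip.get_width(),manip.get_gripper_force(),manip.get_contact_force(),manip.get_ft_torque())
manip.move_ptp([605.7,167.0,171],[pi,0,-.675-pi/2])
manip.move_linear([605.7,167.0,166],speed=60);manip.dwell(.2)
for n in("scene","top"): cv2.imwrite(f"pics/{n}2.png",manip.snapshot(n)[:,:,::-1])
print(manip.get_ee_pos(),manip.get_eef_rot(),manip.get_joint_pos(),manip.get_width(),manip.get_time())
t=cv2.imread("pics/top2.png");s=cv2.imread("pics/scene2.png")
a=cv2.resize(t[150:230,222:302],None,fx=5,fy=5,interpolation=cv2.INTER_CUBIC)
d=cv2.resize(s[160:240,320:400],None,fx=5,fy=5,interpolation=cv2.INTER_CUBIC)
cv2.imwrite("pics/crop2.png",np.hstack([a,d]))
```

```text
False [ 584.61577985 -194.03717471   81.85008905]
w 21.949564011491336 29.982707798480988 [ 2.20119944 -0.1020822   0.44025156]
lift 22.0562714034891 29.980950951576233 [-0.5042796  -0.09255092 -1.74486802] [ 0.15366287  0.12978612 -0.00765447]
[605.79221773 166.90303488 166.10516811] [-3.14146284e+00  1.44196033e-04 -2.24596231e+00] [ 1.46953379e-01  5.79748146e-01  1.30715295e+00  3.20840482e-06
  1.25449756e+00 -2.31947428e+00] 22.156926372902095 14.35
```

View pics/crop2.png

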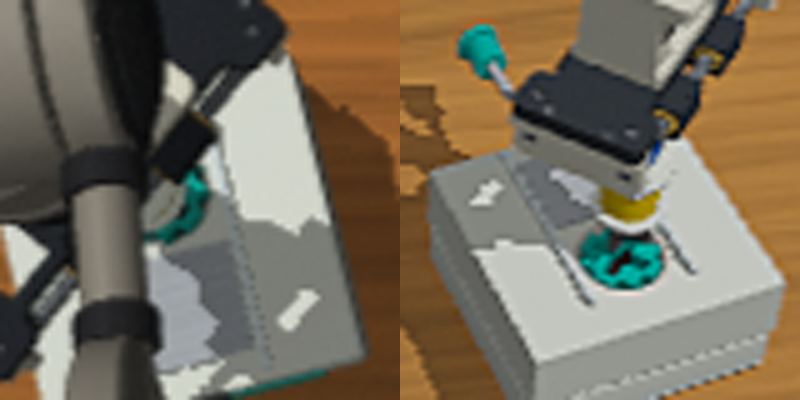

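Run:
```python
from plant import manip
from h import *
cam=manip.camera_params("scene");im=cv2.imread("pics/scene2.png")
g=cv2.resize(im[160:240,320:400],None,fx=5,fy=5,interpolation=cv2.INTER_CUBIC);hsv=cv2.cvtColor(g,cv2.COLOR_BGR2HSV)
m=cv2.inRange(hsv,(20,150,60),(32,255,255));m[:170]=0;m[240:]=0;m[:,:190]=0;m[:,270:]=0
v,u=np.nonzero(m);h=lambda x,o:o+(x+.5)/5-.5
print("yellow u by row",[ (r,u[v==r].min(),u[v==r].max()) for r in np.unique(v)[::5]])
print("yellow mean px",h(u.mean(),320),h(v.mean(),160))
for z in(124.7,131,146,155):print(z,proj([[605.8,166.9,z]],cam)[0].round(2),"crop",((proj([[605.8,166.9,z]],cam)[0]-[320,160]+.5)*5-.5).round(1))
th=np.linspace(0,2*np.pi,200);P=proj(np.c_[605.8+22*np.cos(th),166.9+22*np.sin(th),0*th+124.7],cam);q=(P-[320,160]+.5)*5-.5
print("pred collar bottom: u",q[:,0].min(),q[:,0].max(),"v max",q[:,1].max())
print("intensity col at 228 rows",[ (r,g[r,224:234].mean((0,1)).round().astype(int)) for r in range(205,262,3)])
```

```text
yellow u by row [(np.int64(189), np.int64(203), np.int64(208)), (np.int64(194), np.int64(203), np.int64(259)), (np.int64(199), np.int64(202), np.int64(257)), (np.int64(204), np.int64(202), np.int64(254)), (np.int64(209), np.int64(205), np.int64(254)), (np.int64(214), np.int64(212), np.int64(250)), (np.int64(219), np.int64(222), np.int64(242))]
yellow mean px 365.24090528080467 200.73294216261525
124.7 [365.74 200.51] crop [230.7 204.5]
131 [365.96 199.05] crop [231.8 197.2]
146 [366.47 195.52] crop [234.3 179.6]
155 [366.78 193.37] crop [235.9 168.9]
pred collar bottom: u 192.72200707654332 268.7932405431307 v max 233.07457197061763
intensity col at 228 rows [(205, np.int64(80)), (208, np.int64(89)), (211, np.int64(87)), (214, np.int64(83)), (217, np.int64(83)), (220, np.int64(109)), (223, np.int64(160)), (226, np.int64(209)), (229, np.int64(206)), (232, np.int64(149)), (235, np.int64(65)), (238, np.int64(18)), (241, np.int64(46)), (244, np.int64(65)), (247, np.int64(66)), (250, np.int64(54)), (253, np.int64(36)), (256, np.int64(24)), (259, np.int64(18))]
```

Run:
```python
from plant import manip
from h import *
a=-.68;c1=np.array([np.cos(a),np.sin(a)]);c2=np.array([-np.sin(a),np.cos(a)]);b=np.array([605.7,167.2])
for i,(p,q) in enumerate([(1.2,0),(2.4,0.3),(0,0)]):
    xy=b+p*c1+q*c2
    manip.move_linear([*xy,154],speed=60)
    hit=manip.move_linear([*xy,144],speed=25,force_limit=6)
    e=manip.get_ee_pos();print((p,q),hit,e,manip.get_contact_force().round(1),manip.get_ft_torque().round(3),manip.get_width(),manip.get_time())
    if e[2]<146.5:break
    
cv2.imwrite("pics/scene3.png",manip.snapshot("scene")[:,:,::-1])
```

```text
(1.2, 0) False [606.64992424 166.36514319 143.93358703] [ 0.9 -0.8 -1.1] [-0.005 -0.035 -0.015] 21.70895448445231 15.25
```

The foot is in the slot with almost no side force, so I push it home.

Run:
```python
from plant import manip
from h import *
manip.gripper_to(10,50)
e=manip.get_ee_pos()
hit=manip.move_linear([e[0],e[1],121],speed=20,force_limit=22)
for _ in range(2):
    manip.dwell(.4);print(hit,manip.get_ee_pos(),manip.get_contact_force().round(1),manip.get_ft_torque().round(3),manip.get_width(),manip.get_gripper_force(),manip.get_time())
s=manip.snapshot("scene")[:,:,::-1];cv2.imwrite("pics/crop4.png",cv2.resize(s[150:240,310:410],None,fx=6,fy=6,interpolation=cv2.INTER_CUBIC))
```

```text
True [606.83273785 166.45832936 126.19507101] [-1.2  0.1  4.5] [ 0.052  0.312 -0.019] 21.71949882321321 49.98818099498749 16.8167
True [606.81347755 166.50038271 126.16471783] [-1.2 -0.5  5. ] [0.08  0.373 0.   ] 21.173228381738703 49.98818278312683 17.2167
```

View pics/crop4.png

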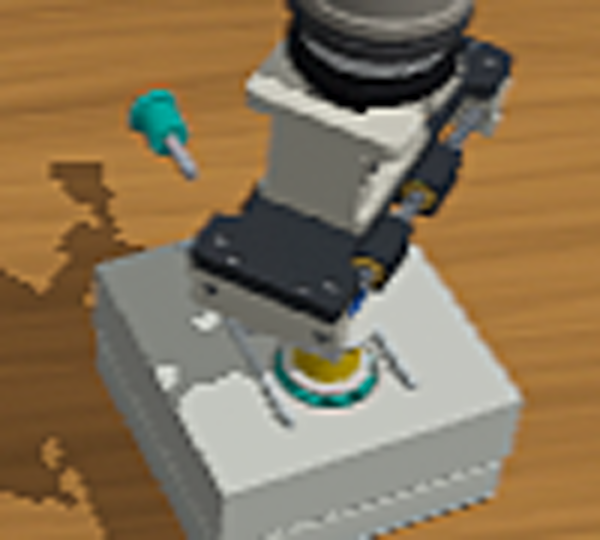

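The collar is flat on the drive and the knob is out. The residual push is only about 6 N, so I add a little preload before handing in.

Run:
```python
from plant import manip
e=manip.get_ee_pos();z=e[2]
for _ in range(6):
    z-=.5;manip.move_linear([606.7,166.5,z],speed=10);manip.dwell(.3)
    f=manip.get_contact_force();print(round(z,2),manip.get_ee_pos(),f.round(1),manip.get_width())
    if f[2]>13:break
manip.dwell(.5);print(manip.get_ee_pos(),manip.get_contact_force().round(1),manip.get_gripper_force(),manip.get_time())
if f[2]>10: print(manip.hand_in())
```

```text
125.66 [606.82713192 166.51599737 126.16147064] [-0.  -0.1  4.3] 21.411199877698728
125.16 [606.8661324  166.51377911 126.11382833] [-1.5 -0.8  7.6] 21.529017107237802
124.66 [606.86455908 166.54994943 126.05586919] [-2.3 -0.6 10.2] 21.846669846680857
124.16 [606.91423172 166.5248117  126.06157777] [-3.6 -1.3 13.4] 21.31663194843392
[606.90188581 166.54612103 126.06732758] [-3.8 -1.3 14.2] 49.996588826179504 19.9667
the job is handed in; nothing more can be done
None
```

The job is handed in at about 20 s: the shutter is pulled fully out and the stem is meshed in the drive, still gripped and pressed against the stop with about 14 N; the judge's verdict was not shown.

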